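# Trace the measuring line on the tablet

### The arm

A 6-joint arm with a two-finger parallel gripper is mounted at the origin on the work surface. World frame = base frame: x ahead of the robot, y to its left, z up, the work surface at z = 0. Lengths are in m, angles in rad, forces in N, time in s.
With the tool pointing down it reaches from about 0.25 to 0.775 m from the base axis. Payload 4 kg.
Tool frame: the origin (TCP) lies at the very end of the fingers, on their centre line; the grasp point (between the pads) lies 19 mm behind it (robot.hold_point_z is the distance from the TCP to the grasp point, in m); z points along the fingers, y is the line along which they close (so a half turn about z gives the same grasp; the last joint's range is limited). The gripper opens to 94 mm and grips with 3 to 60 N. Pads are 16 mm wide; open, the fingers measure 119 mm over their backs; the gripper's body (75 mm by 177 mm) begins 78 mm behind the grasp point.
Start: joints at [-1.374, 0.087, 1.371, -0, 1.684, -0.103], TCP at [0.162, -0.525, 0.178] pointing down, gripper open.
Joint ranges: [-3.1, 3.1], [-0.76, 2.03], [0.27, 2.55], [-1.08, 4.22], [0.17, 2.65], [-2.57, 2.57]. Speed limits (rad/s): [2.79, 2.79, 3.14, 3.14, 3.14, 3.14].

### API

Orientations are given as [roll, pitch, yaw] about the fixed x, y, z axes, in that order (R = Rz(yaw) Ry(pitch) Rx(roll)).
In Python, from bench import robot gives the robot as it stands.
- The arm moves only by the tool carry_out, never from a script. Its argument "steps" is a list of rows, each a list of 3 entries, a list of its own where there are three numbers: the shift along the tool's x, y, z in m, then the turn about the tool's z in units of 10 degrees (1.0 is 10 degrees), then the closure, from -1 (fully open) to 1 (shut). In form: [[[tx, ty, tz], roll, jaw], ...]. A call has 1 to 10 rows; each row is the pose to reach, as a shift and turn from the pose commanded when the call began, along the tool's axes at that moment; what a row does not reach only later rows make up. A row lasts 1/8 s, in which the tool goes at most 62.5 mm and 10.7 degrees, less where a joint would pass 70% of its speed; a pose out of reach is approached as far as the arm can. A call with a gripper value outside its range is refused whole. The fingers move at their own pace and stop on an object; the grip force is fixed at half the most. Time passes only in rows, so rows that repeat a pose let the fingers close. It gives the time, the measured TCP pose, the force, the opening and the grip force at its end, in the units of the state.
- robot.get_obs(): the state, without advancing time (a new reading comes with each control period).
- robot.snapshot(name): name is "scene" or "top" or "wrist"; returns a dict with "image" (384x512x3 uint8, red, green, blue), "z_map" (384x512 float32, m along the optical axis (not along the pixel's ray), 0 where there is no reading), "mtx" (3x3 intrinsics, pixels), "D" ([k1, k2, p1, p2, k3] as OpenCV has them; the pictures are not rectified), "R" (3x3) and "t" (3): a world point X has camera coordinates R X + t. Camera axes: x right, y down, z forward; pixel columns grow to the right and rows downward; lengths in m; the calibration is good to about 2 mm. A picture is of the moment at which its call begins.
- robot.close_job(): hands the job in; it is judged then, once.
The state is a dict: "time": time; "joint_positions": joint angles; "qvel": joint speeds; "joint_torque": joint torques, N m; "tool_pos": TCP position; "ee_rot": TCP orientation; "wrist_force": force on the tool from outside, world axes, zero at the start; "wrist_torque": the same for the moment, N m; "width": finger opening in m; "finger_force": force on a finger pad.
Only numpy, scipy, OpenCV 4.12 (cv2) and the standard library are available. Lean on these libraries where they do the work, as an engineer would, in place of code of your own. Each camera call takes 0.05 s, during which the arm holds its last target. There are 200 camera calls.

### The job

Measure the spider's leg on the touch screen: with the gripper shut and pointing straight down, touch the green dot with the fingertips and slide them gently along the white line, over each white dot in turn, to the blue dot, without coming off the glass on the way; then lift off. Do not push the tablet out of place, pick nothing up, and leave the stylus and the other things on the desk where they are.

Things in the scene. Friction and masses are not known exactly. Their poses are not given: they have to be found in the camera images.
- tablet: black tablet, 180 x 250 x 12 mm (x, y, z), 0.6 kg, loose and level on a sprung platform, showing a spider's leg. Origin: centre of underside; glass 12 mm above it (60 mm above the desk when untouched); x away from the robot, y along its long side. The white line, 3 mm wide, runs straight from dot to dot (26 mm apart), with bends at the second and fourth white dots
- stand: fixed base of the vibration-damping platform under the tablet, dark steel, 180 x 250 x 14 mm, origin at the centre of its underside on the desk, axes as the tablet's. It carries an aluminium deck 190 x 260 mm whose top is 48 mm above the desk
- deck (a joint): how far the platform's deck, with the tablet on it, has been pressed straight down (m): about 0 when untouched, at most 0.015; the springs push back with about 0.7 N per mm, so pressing 3 to 6 mm is a light touch of 2 to 4 N. The deck stays level
- mark1: green dot, 16 mm across, START of the line; flat mark on the tablet's glass, flush, origin at its centre on the glass surface, z up out of the glass; at (x, y) = (-20, 62) mm in the tablet's frame. It moves with the tablet
- mark2: white dot number 1 from the green one, 11 mm across; flat mark on the tablet's glass, flush, origin at its centre on the glass surface, z up out of the glass; at (x, y) = (4, 52) mm in the tablet's frame. It moves with the tablet
- mark3: white dot number 2 from the green one, 11 mm across; flat mark on the tablet's glass, flush, origin at its centre on the glass surface, z up out of the glass; at (x, y) = (28, 42) mm in the tablet's frame. It moves with the tablet
- mark4: white dot number 3 from the green one, 11 mm across; flat mark on the tablet's glass, flush, origin at its centre on the glass surface, z up out of the glass; at (x, y) = (28, 16) mm in the tablet's frame. It moves with the tablet
- mark5: white dot number 4 from the green one, 11 mm across; flat mark on the tablet's glass, flush, origin at its centre on the glass surface, z up out of the glass; at (x, y) = (28, -10) mm in the tablet's frame. It moves with the tablet
- mark6: white dot number 5 from the green one, 11 mm across; flat mark on the tablet's glass, flush, origin at its centre on the glass surface, z up out of the glass; at (x, y) = (9, -27) mm in the tablet's frame. It moves with the tablet
- mark7: white dot number 6 from the green one, 11 mm across; flat mark on the tablet's glass, flush, origin at its centre on the glass surface, z up out of the glass; at (x, y) = (-11, -45) mm in the tablet's frame. It moves with the tablet
- mark8: blue dot, 16 mm across, END of the line; flat mark on the tablet's glass, flush, origin at its centre on the glass surface, z up out of the glass; at (x, y) = (-30, -62) mm in the tablet's frame. It moves with the tablet
- stylus: white square stylus, 145 x 9 x 9 mm, lying on the desk beyond the platform, origin at its underside, x along it; to be left alone
- lens_cap: black round lens cap, 54 mm across, 36 mm high, on the desk beside the platform, origin centre of underside; to be left alone
- slide_box: blue box with white lid for microscope slides, 87 x 80 x 34 mm, on the desk beside the platform, origin centre of underside; to be left alone
- glasses_case: black rounded spectacle case, 60 x 160 x 34 mm, on the desk beyond the platform, origin centre of underside; to be left alone

How it is judged:
On the way, in this order (a step that is already met when the one before it is completed fails the run):
1. the shut fingertips touch the green dot, pointing down, the point between them within 10 mm of its centre and on its patch of the glass (horizontal distance between the grasp point and mark1 below 0.01 m and (contact force between the fingers and mark1 above 0.05 N or contact force between the fingers and mark2 above 0.05 N) and angle between the grasp point's own z axis and vertical above 2.75 rad), for 0.04 s.
2. the shut fingertips touch the first white dot, pointing down, the point between them within 10 mm of its centre and on its patch of the glass (horizontal distance between the grasp point and mark2 below 0.01 m and (contact force between the fingers and mark1 above 0.05 N or contact force between the fingers and mark2 above 0.05 N or contact force between the fingers and mark3 above 0.05 N) and angle between the grasp point's own z axis and vertical above 2.75 rad), for 0.04 s.
3. the shut fingertips touch the second white dot, pointing down, the point between them within 10 mm of its centre and on its patch of the glass (horizontal distance between the grasp point and mark3 below 0.01 m and (contact force between the fingers and mark2 above 0.05 N or contact force between the fingers and mark3 above 0.05 N or contact force between the fingers and mark4 above 0.05 N) and angle between the grasp point's own z axis and vertical above 2.75 rad), for 0.04 s.
4. the shut fingertips touch the third white dot, pointing down, the point between them within 10 mm of its centre and on its patch of the glass (horizontal distance between the grasp point and mark4 below 0.01 m and (contact force between the fingers and mark3 above 0.05 N or contact force between the fingers and mark4 above 0.05 N or contact force between the fingers and mark5 above 0.05 N) and angle between the grasp point's own z axis and vertical above 2.75 rad), for 0.04 s.
5. the shut fingertips touch the fourth white dot, pointing down, the point between them within 10 mm of its centre and on its patch of the glass (horizontal distance between the grasp point and mark5 below 0.01 m and (contact force between the fingers and mark4 above 0.05 N or contact force between the fingers and mark5 above 0.05 N or contact force between the fingers and mark6 above 0.05 N) and angle between the grasp point's own z axis and vertical above 2.75 rad), for 0.04 s.
6. the shut fingertips touch the fifth white dot, pointing down, the point between them within 10 mm of its centre and on its patch of the glass (horizontal distance between the grasp point and mark6 below 0.01 m and (contact force between the fingers and mark5 above 0.05 N or contact force between the fingers and mark6 above 0.05 N or contact force between the fingers and mark7 above 0.05 N) and angle between the grasp point's own z axis and vertical above 2.75 rad), for 0.04 s.
7. the shut fingertips touch the sixth white dot, pointing down, the point between them within 10 mm of its centre and on its patch of the glass (horizontal distance between the grasp point and mark7 below 0.01 m and (contact force between the fingers and mark6 above 0.05 N or contact force between the fingers and mark7 above 0.05 N or contact force between the fingers and mark8 above 0.05 N) and angle between the grasp point's own z axis and vertical above 2.75 rad), for 0.04 s.
8. the shut fingertips touch the blue dot, pointing down, the point between them within 10 mm of its centre and on its patch of the glass (horizontal distance between the grasp point and mark8 below 0.01 m and (contact force between the fingers and mark7 above 0.05 N or contact force between the fingers and mark8 above 0.05 N) and angle between the grasp point's own z axis and vertical above 2.75 rad), for 0.04 s.
At the end, for the whole second after the job is handed in: All eight dots were touched in order in one unbroken stroke; the robot is clear of the tablet, the deck has risen again (within 1.5 mm), the tablet is at rest within 15 mm of its start and so is every other thing (distance of each of tablet, stylus, lens_cap, slide_box, glasses_case from where it was at the start of the episode below 0.015 m and linear speed of tablet below 0.02 m/s and value of joint deck below 0.0015 m and contact force between each of the arm, the fingers and tablet below 0.05 N).
It fails at once if the tablet is pressed harder than 18 N (contact force between the fingers and tablet above 18 N).
It fails at once if the fingertips come down on or hover low over the middle of the line (within 10 mm of a white dot) without touching the glass: the stroke is broken ((horizontal distance between the grasp point and mark2 below 0.01 m or horizontal distance between the grasp point and mark3 below 0.01 m or horizontal distance between the grasp point and mark4 below 0.01 m or horizontal distance between the grasp point and mark5 below 0.01 m or horizontal distance between the grasp point and mark6 below 0.01 m or horizontal distance between the grasp point and mark7 below 0.01 m) and z of the grasp point in the frame of tablet below 0.042 m and contact force between the fingers and tablet below 0.05 N and value of joint deck below 0.0008 m).
It fails at once if the tablet is pushed more than 20 mm out of place (distance of tablet from where it was at the start of the episode above 0.02 m).
It fails at once if the tablet is lifted or tipped (height (world z) of tablet above 0.056 m or angle between tablet's own z axis and vertical above 0.1 rad).
It fails at once if the stylus, lens cap, slide box or spectacle case is picked up or moved more than 15 mm (distance of any of stylus, lens_cap, slide_box, glasses_case from where it was at the start of the episode above 0.015 m).
It also fails if it takes over 40 s, if anything falls off the work surface, if the arm or the gripper's body presses on something with over 40 N, if the wrist force passes 120 N, or if a joint passes its speed limit or range.

## Working session

There is one attempt and no reset: what is moved stays moved. The work goes in short steps, Python scripts to look and compute and a tool call to move; the robot and the scene stay as the last step left them, time stands still between calls to the robot, and variables do not carry over. Pictures are saved under pics/ and viewed, at most 10 in all, crops included, and the job is handed in when it is done.

Besides the shell and the picture viewer there is one more tool, called after "Call:" as a command line: name --argument value ..., lists and objects as JSON in quotes. carry_out: Moves the arm, as the interface text tells. Its arguments: {"type":"object","properties":{"steps":{"type":"array","items":{"type":"array"}}},"required":["steps"]}

```bash
mkdir -p pics
cat > h.py <<'E'
import numpy as np,cv2
from bench import robot
def snap(n,f):
    s=robot.snapshot(n); cv2.imwrite('pics/'+f,cv2.cvtColor(s['image'],cv2.COLOR_RGB2BGR)); return s
def ray(s,u,v,z):
    "world point at height z on the pixel's ray"
    p=cv2.undistortPoints(np.array([[[u,v]]],float),np.array(s['mtx']),np.array(s['D']))[0,0]
    R=np.array(s['R']);c=-R.T@np.array(s['t']);d=R.T@np.array([p[0],p[1],1])
    return c+d*(z-c[2])/d[2]
E
python3 - <<'E'
from h import *
import pickle
s=snap('top','top1.png'); pickle.dump(s,open('top1.pkl','wb'))
print(robot.get_obs()); print(robot.hold_point_z)
E
```

```text
{'time': 0.05, 'joint_positions': array([-1.37411045e+00,  8.79408330e-02,  1.37221062e+00, -3.85078783e-06,
        1.68360657e+00, -1.03078840e-01]), 'qvel': array([ 0.00120628,  0.00071138, -0.00112968, -0.00041645, -0.00078895,
       -0.00094945]), 'joint_torque': array([ 1.19853456e-03, -3.41541946e+01, -3.03593230e+01,  7.19852024e-02,
        3.04653263e-02, -9.56151007e-05]), 'tool_pos': array([ 0.1623002 , -0.5248815 ,  0.17663413]), 'ee_rot': array([-3.13943838e+00, -2.19001516e-04,  2.99764048e-01]), 'wrist_force': array([-0.40303322,  0.87868273, -0.504226  ]), 'wrist_torque': array([-0.02405925, -0.02474047,  0.02302275]), 'finger_force': 0.0, 'width': 0.09406938971201426}
0.0188
```

View pics/top1.png

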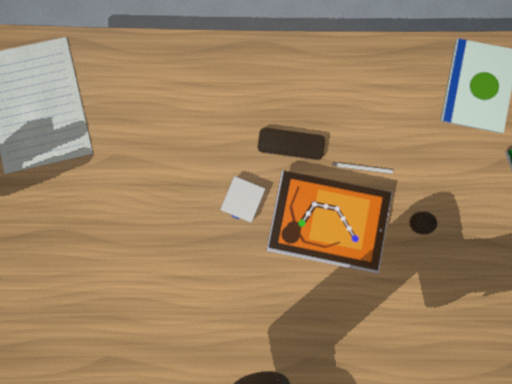

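The tablet is centred near (330,220), the green dot near (302,224) and the blue dot near (355,239). I'll enlarge it.

Run:
```python
import cv2
i=cv2.imread('pics/top1.png')[160:280,260:400]
cv2.imwrite('pics/c1.png',cv2.resize(i,None,fx=5,fy=5,interpolation=cv2.INTER_CUBIC))
```

```text
(no output)
```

View pics/c1.png

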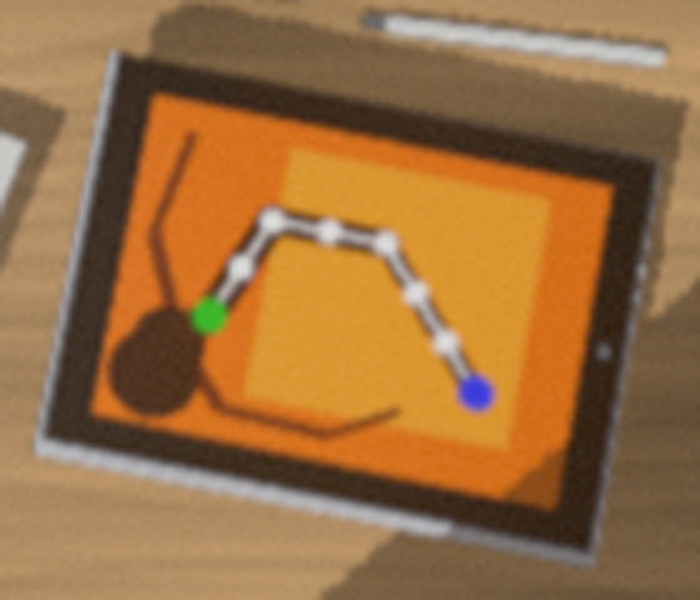

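In the crop, the dots are at green (209,316), whites (240,268), (272,220), (329,232), (386,243), (415,294), (446,343), and blue (476,394). Next I fit the tablet pose to these.

```bash
cat >> h.py <<'E'
M=np.array([(-20,62),(4,52),(28,42),(28,16),(28,-10),(9,-27),(-11,-45),(-30,-62)])/1e3
def fit(s,px,z=.06):
    W=np.array([ray(s,u,v,z)[:2] for u,v in px])
    a,b=M-M.mean(0),W-W.mean(0)
    th=np.arctan2((a[:,0]*b[:,1]-a[:,1]*b[:,0]).sum(),(a*b).sum())
    R=np.array([[np.cos(th),-np.sin(th)],[np.sin(th),np.cos(th)]])
    t=W.mean(0)-R@M.mean(0); P=M@R.T+t
    print('tablet',t.round(4),'yaw',np.degrees(th).round(2),'resid mm',((W-P)*1e3).round(1).tolist()); return P
def totool(P,o):
    "world xy -> shift along the tool's x,y (tool down)"
    y=o['ee_rot'][2]; d=P-o['tool_pos'][:2]
    return np.c_[d@[np.cos(y),np.sin(y)], d@[np.sin(y),-np.cos(y)]]
E
python3 - <<'E'
from h import *
import pickle
s=pickle.load(open('top1.pkl','rb'))
c=np.array([(209,316),(240,268),(272,220),(329,232),(386,243),(415,294),(446,343),(476,394)])
px=(c+.5)/5-.5+[260,160]
P=fit(s,px); print(P.round(4)); o=robot.get_obs(); print(totool(P,o).round(4))
R,t=np.array(s['R']),np.array(s['t'])
for u,v in [(327,215),(330,222),(243,198),(292,143)]:
    z=s['z_map'][v,u]; p=cv2.undistortPoints(np.array([[[u,v]]],float),np.array(s['mtx']),np.array(s['D']))[0,0]
    print(u,v,(R.T@(np.array([p[0]*z,p[1]*z,z])-t)).round(4))
E
```

```text
tablet [ 0.5257 -0.1233] yaw -10.99 resid mm [[-0.2, 0.2], [0.0, 0.5], [0.4, 0.3], [0.1, -0.0], [0.4, -0.4], [-0.7, -0.2], [0.4, -0.1], [-0.4, -0.3]]
[[ 0.5179 -0.0587]
 [ 0.5396 -0.073 ]
 [ 0.5612 -0.0874]
 [ 0.5562 -0.113 ]
 [ 0.5513 -0.1385]
 [ 0.5294 -0.1516]
 [ 0.5063 -0.1654]
 [ 0.4844 -0.1785]]
[[ 0.4774 -0.3404]
 [ 0.4939 -0.3203]
 [ 0.5103 -0.3001]
 [ 0.498  -0.2772]
 [ 0.4857 -0.2543]
 [ 0.461  -0.2483]
 [ 0.4348 -0.2419]
 [ 0.4101 -0.2358]]
327 215 [ 0.536  -0.1165  0.0602]
330 222 [ 0.5202 -0.1231  0.0607]
243 198 [0.5741 0.075  0.0346]
292 143 [ 0.7063 -0.0398  0.0326]
```

Call:
carry_out --steps '[[[0.048,-0.034,0],0,1],[[0.096,-0.068,0],0,1],[[0.144,-0.102,0],0,1],[[0.192,-0.136,0],0,1],[[0.24,-0.17,0],0,1],[[0.288,-0.204,0],0,1],[[0.336,-0.238,0],0,1],[[0.384,-0.272,0],0,1],[[0.432,-0.306,0],0,1],[[0.477,-0.34,0.02],0,1]]'

```text
time: 1.3
tool_pos: [0.5196, -0.0582, 0.1587]
ee_rot: [3.14, -0.003, 0.3]
wrist_force: [1.4, -0.5, 0.7]
width: 0.0008
finger_force: 0.0
```

Call:
carry_out --steps '[[[0,0,0.02],0,1],[[0,0,0.03],0,1],[[0,0,0.03],0,1]]'

```text
time: 1.68
tool_pos: [0.5168, -0.0601, 0.1267]
ee_rot: [-3.141, 0.002, 0.299]
wrist_force: [-0.1, -0.2, 0.2]
width: 0.0005
finger_force: 0.0
```

Run:
```python
from h import *
s=snap('wrist','w1.png'); o=robot.get_obs(); print({k:np.round(o[k],4) for k in('time','tool_pos','ee_rot','wrist_force','width')})
import pickle; pickle.dump((s,o),open('w1.pkl','wb'))
```

```text
{'time': np.float64(1.725), 'tool_pos': array([ 0.5174, -0.0604,  0.1277]), 'ee_rot': array([-3.1415e+00,  4.0000e-04,  2.9860e-01]), 'wrist_force': array([-0.2044,  0.1924,  0.7384]), 'width': np.float64(0.0007)}
```

View pics/w1.png

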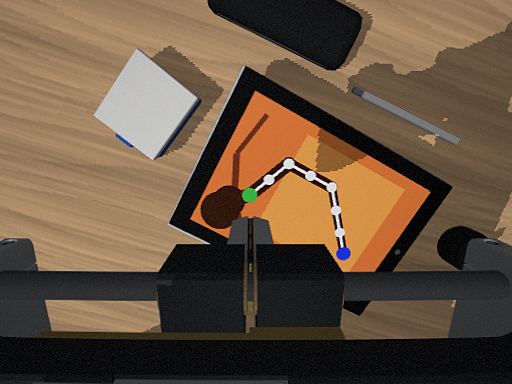

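The wrist view shows the shut fingers just short of the green dot at (250,195). The whites are at (269,180), (289,163), (310,176), (332,187), (336,210), (340,233), and blue is at (344,254).

Run:
```python
from h import *
import pickle
s,o=pickle.load(open('w1.pkl','rb'))
P=fit(s,[(250,195),(269,180),(289,163),(310,176),(332,187),(336,210),(340,233),(344,254)]); print(P.round(4).tolist()); print(totool(P,o).round(4).tolist())
```

```text
tablet [ 0.5264 -0.1236] yaw -10.81 resid mm [[0.2, 0.0], [-0.2, 0.2], [1.0, 0.4], [-0.4, 0.6], [0.3, -0.0], [-0.1, -0.2], [-0.3, -0.2], [-0.5, -0.8]]
[[0.5184, -0.059], [0.5401, -0.0733], [0.5618, -0.0876], [0.557, -0.1132], [0.5521, -0.1387], [0.5302, -0.1518], [0.5072, -0.1658], [0.4854, -0.1789]]
[[0.0014, -0.001], [0.0179, 0.0191], [0.0344, 0.0391], [0.0223, 0.0621], [0.0101, 0.0851], [-0.0146, 0.0912], [-0.0407, 0.0977], [-0.0655, 0.1039]]
```

Call:
carry_out --steps '[[[0.001,-0.001,0.03],0,1],[[0.001,-0.001,0.05],0,1],[[0.001,-0.001,0.062],0,1],[[0.001,-0.001,0.062],0,1],[[0.001,-0.001,0.062],0,1]]'

```text
time: 2.35
tool_pos: [0.5192, -0.059, 0.0671]
ee_rot: [3.14, -0.002, 0.299]
wrist_force: [0.6, -0.3, -0.7]
width: 0.0003
finger_force: 0.0
```

Call:
carry_out --steps '[[[0,0,0.003],0,1],[[0,0,0.006],0,1],[[0,0,0.009],0,1],[[0,0,0.01],0,1],[[0,0,0.01],0,1]]'

```text
time: 2.98
tool_pos: [0.5183, -0.0585, 0.0556]
ee_rot: [-3.142, 0.0, 0.3]
wrist_force: [-0.2, -0.3, 0.2]
width: 0.0003
finger_force: 0.0
```

Run:
```python
from h import *
o=robot.get_obs(); print({k:np.round(o[k],4) for k in('time','tool_pos','ee_rot','wrist_force','width')})
P=np.array([[0.5184, -0.059], [0.5401, -0.0733], [0.5618, -0.0876], [0.557, -0.1132], [0.5521, -0.1387], [0.5302, -0.1518], [0.5072, -0.1658], [0.4854, -0.1789]])
print(totool(P,o).round(4).tolist())
```

```text
{'time': np.float64(2.975), 'tool_pos': array([ 0.5183, -0.0585,  0.0556]), 'ee_rot': array([-3.1415e+00,  3.0000e-04,  2.9980e-01]), 'wrist_force': array([-0.1593, -0.3269,  0.187 ]), 'width': np.float64(0.0003)}
[[-0.0, 0.0005], [0.0165, 0.0206], [0.033, 0.0406], [0.0208, 0.0637], [0.0086, 0.0866], [-0.0162, 0.0926], [-0.0423, 0.0992], [-0.067, 0.1053]]
```

The force reads lower than this depth should give, so I hold here and check the contact.

Call:
carry_out --steps '[[[0,0,0],0,1],[[0,0,0],0,1]]'

```text
time: 3.22
tool_pos: [0.5185, -0.0586, 0.0559]
ee_rot: [3.141, -0.0, 0.3]
wrist_force: [-0.7, -0.6, -0.9]
width: 0.0005
finger_force: 0.0
```

Run:
```python
from h import *
s=snap('scene','s1.png')
for i in range(4):
    o=robot.get_obs(); print(np.round(o['tool_pos'],4),np.round(o['wrist_force'],2)); robot.snapshot('wrist')
```

```text
[ 0.5185 -0.0585  0.0559] [-0.25 -0.12  0.44]
[ 0.5185 -0.0586  0.0559] [ 0.08 -0.87 -0.74]
[ 0.5184 -0.0585  0.0558] [-0.92 -0.17  0.35]
[ 0.5184 -0.0585  0.0558] [-0.33 -0.84 -0.37]
```

View pics/s1.png

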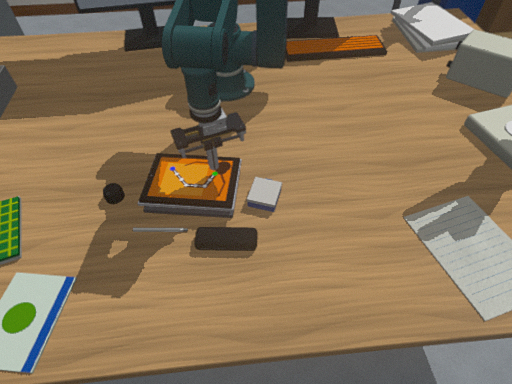

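There is no steady force yet, so the tips are not on the glass. I go down gently until a force shows.

Call:
carry_out --steps '[[[0,0,0.001],0,1],[[0,0,0.002],0,1],[[0,0,0.003],0,1],[[0,0,0.003],0,1]]'

```text
time: 3.98
tool_pos: [0.5183, -0.0585, 0.0526]
ee_rot: [-3.142, 0.0, 0.3]
wrist_force: [-0.4, 0.3, -0.6]
width: 0.0005
finger_force: 0.0
```

```bash
cat > f.py <<'E'
from h import *
F=[];Z=[]
for i in range(5):
    s=robot.snapshot('wrist'); o=robot.get_obs(); F.append(o['wrist_force']);Z.append(o['tool_pos'])
print(o['time'],np.mean(Z,0).round(4),np.mean(F,0).round(2))
R,t=np.array(s['R']),np.array(s['t'])
v,u=np.mgrid[0:384:2,0:512:2]; z=s['z_map'][v,u]
p=cv2.undistortPoints(np.c_[u.ravel(),v.ravel()].astype(float)[:,None],np.array(s['mtx']),np.array(s['D']))[:,0]
W=(np.c_[p,np.ones(len(p))]*z.reshape(-1,1)-t)@R
T=W[:,:2]-[.526,-.1235]; a=np.radians(-10.9); T=T@np.array([[np.cos(a),-np.sin(a)],[np.sin(a),np.cos(a)]])
k=(abs(T[:,0])<.08)&(abs(T[:,1])<.115)&(z.ravel()>0)&(abs(W[:,2]-.055)<.012)
d=(np.hypot(*(W[:,:2]-[.45,.0]).T)<2)&(abs(W[:,2])<.01)&(z.ravel()>0)
print('glass z',np.median(W[k,2]).round(4),'desk z',np.median(W[d,2]).round(4),k.sum(),d.sum())
E
python3 f.py
```

```text
4.225 [ 0.5184 -0.0585  0.0528] [-0.02  0.2   0.36]
glass z 0.0606 desk z 0.0004 9872 18344
```

Run:
```python
from h import *
s=snap('wrist','w2.png'); i=cv2.imread('pics/w2.png')
a=cv2.resize(i[180:300,180:340],None,fx=3.5,fy=3.5,interpolation=cv2.INTER_CUBIC)
s2=snap('scene','s2.png'); j=cv2.imread('pics/s2.png')[110:220,135:250]
b=cv2.resize(j,(0,0),fx=2,fy=2,interpolation=cv2.INTER_CUBIC)
out=np.zeros((420,790,3),np.uint8); out[:,:560]=a; out[:220,560:]=b; cv2.imwrite('pics/m.png',out)
z=s2['z_map'];R,t=np.array(s2['R']),np.array(s2['t'])
v,u=np.mgrid[130:200,190:240];p=cv2.undistortPoints(np.c_[u.ravel(),v.ravel()].astype(float)[:,None],np.array(s2['mtx']),np.array(s2['D']))[:,0]
W=(np.c_[p,np.ones(len(p))]*z[v,u].reshape(-1,1)-t)@R
k=(np.hypot(W[:,0]-.518,W[:,1]+.0585)<.03)
for r in sorted(set(v.ravel())): 
    q=k&(v.ravel()==r)&(W[:,2]>.063)
    if q.any(): print(r,u.ravel()[q].min(),u.ravel()[q].max(),np.median(W[q],0).round(4))
```

```text
130 197 217 [ 0.5383 -0.0573  0.2333]
131 197 218 [ 0.5384 -0.0577  0.2304]
132 197 218 [ 0.5386 -0.0581  0.2278]
133 197 218 [ 0.5377 -0.0585  0.2238]
134 197 217 [ 0.5382 -0.0588  0.2208]
135 198 218 [ 0.5393 -0.0568  0.2193]
136 198 219 [ 0.54  -0.056  0.217]
137 203 219 [ 0.5405 -0.0516  0.2138]
138 203 219 [ 0.5369 -0.0509  0.2075]
139 203 218 [ 0.5367 -0.0538  0.2041]
140 204 217 [ 0.5393 -0.0543  0.2027]
141 201 215 [ 0.5402 -0.059   0.2015]
142 200 213 [ 0.5437 -0.0629  0.2017]
143 200 212 [ 0.545  -0.0631  0.1993]
144 201 201 [ 0.5275 -0.0801  0.182 ]
145 201 201 [ 0.5285 -0.0804  0.1795]
147 213 213 [ 0.5267 -0.0511  0.1677]
148 213 213 [ 0.5259 -0.0515  0.1635]
149 213 216 [ 0.5257 -0.0482  0.1594]
150 211 216 [ 0.5256 -0.0509  0.1558]
151 207 216 [ 0.5262 -0.0567  0.1531]
152 206 216 [ 0.5281 -0.0579  0.1519]
153 206 216 [ 0.5272 -0.0583  0.1471]
154 206 216 [ 0.5269 -0.0587  0.1432]
155 206 216 [ 0.5268 -0.059   0.1392]
156 207 216 [ 0.5277 -0.0582  0.1369]
157 207 217 [ 0.5257 -0.0575  0.1312]
158 207 217 [ 0.5266 -0.0578  0.1284]
159 207 217 [ 0.5265 -0.058   0.1243]
160 207 217 [ 0.5259 -0.0585  0.1202]
161 207 217 [ 0.5266 -0.0588  0.1178]
162 208 217 [ 0.5272 -0.0579  0.1142]
163 208 217 [ 0.527  -0.0584  0.1096]
164 208 217 [ 0.5269 -0.0586  0.1059]
165 208 218 [ 0.5268 -0.0578  0.1021]
166 209 218 [ 0.5268 -0.0569  0.0984]
167 209 220 [ 0.5289 -0.0562  0.0958]
168 210 217 [ 0.527  -0.0575  0.0907]
169 210 216 [ 0.5286 -0.0593  0.0885]
170 211 215 [ 0.5292 -0.0597  0.0851]
175 207 213 [ 0.5268 -0.0702  0.0636]
```

View pics/m.png

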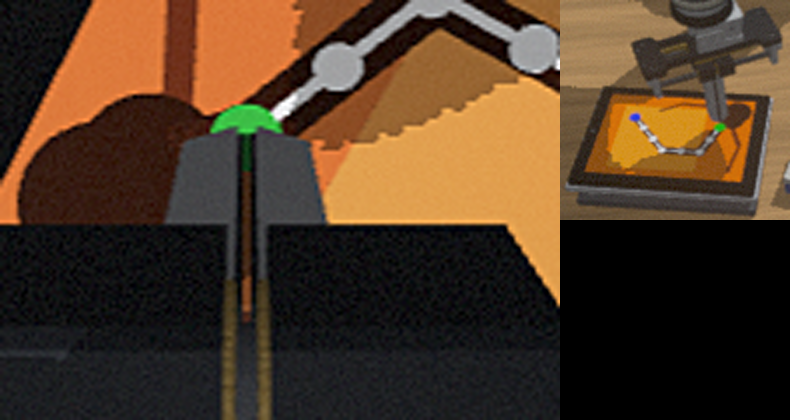

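The tips visibly hover above the glass, with all of the dot's far edge free and green visible between the fingers. I measure the tip height from the depth map.

Run:
```python
from h import *
s=robot.snapshot('wrist'); R,t=np.array(s['R']),np.array(s['t'])
for u,v in [(236,222),(238,226),(260,222),(262,226),(262,235),(236,240),(250,213)]:
    z=s['z_map'][v,u]; p=cv2.undistortPoints(np.array([[[u,v]]],float),np.array(s['mtx']),np.array(s['D']))[0,0]
    print(u,v,(R.T@(np.array([p[0]*z,p[1]*z,z])-t)).round(4))
s=robot.snapshot('scene')
for X in [(.527,-.0585,.06),(.527,-.0585,.07),(.527,-.0585,.085),(.5184,-.059,.06)]:
    print(X,cv2.projectPoints(np.array([X]),cv2.Rodrigues(np.array(s['R']))[0],np.array(s['t']),np.array(s['mtx']),np.array(s['D']))[0].ravel().round(1))
```

```text
236 222 [ 0.5248 -0.0465  0.094 ]
238 226 [ 0.525  -0.0481  0.1009]
260 222 [ 0.5295 -0.0615  0.094 ]
262 226 [ 0.5299 -0.0624  0.1021]
262 235 [ 0.53   -0.0616  0.1178]
236 240 [ 0.5253 -0.0479  0.1242]
250 213 [ 0.5237 -0.0564  0.0611]
(0.527, -0.0585, 0.06) [214.3 175.6]
(0.527, -0.0585, 0.07) [214.  173.1]
(0.527, -0.0585, 0.085) [213.4 169.4]
(0.5184, -0.059, 0.06) [214.1 173.3]
```

Both cameras put the fingertips at z ≈ 0.085, about 25 mm above the glass. That means the reported TCP is about 30 mm low, while x and y agree. I'll go down by measured force instead.

Call:
carry_out --steps '[[[0,0,0.006],0,1],[[0,0,0.012],0,1],[[0,0,0.017],0,1],[[0,0,0.017],0,1]]'

```text
time: 4.92
tool_pos: [0.5178, -0.0584, 0.0349]
ee_rot: [-3.141, 0.001, 0.3]
wrist_force: [0.3, 0.5, -0.5]
width: 0.0005
finger_force: 0.0
```

```bash
cat >> f.py <<'E'
m=(abs(W[:,0]-.528)<.004)&(np.hypot(W[:,0]-o['tool_pos'][0],W[:,1]-o['tool_pos'][1])<.016)&(W[:,2]>.066)
print('lowest finger z',np.sort(W[m,2])[:6].round(4), robot.get_obs()['joint_positions'].round(3))
E
python3 f.py
```

```text
5.175 [ 0.5185 -0.0586  0.0358] [-0.12 -0.3   0.04]
glass z 0.0606 desk z 0.0004 10775 17001
lowest finger z [0.0673 0.0676 0.0681 0.0681 0.0682 0.0686] [-0.221  0.097  1.646 -0.     1.398  1.05 ]
```

Call:
carry_out --steps '[[[0,0,0.003],0,1],[[0,0,0.006],0,1],[[0,0,0.008],0,1],[[0,0,0.008],0,1]]'

```text
time: 5.68
tool_pos: [0.5188, -0.0586, 0.0281]
ee_rot: [3.141, -0.001, 0.3]
wrist_force: [-0.2, 0.5, 3.0]
width: 0.001
finger_force: 1.6
```

```bash
python3 f.py
```

```text
5.925 [ 0.5187 -0.0586  0.0282] [0.2  0.42 3.34]
glass z 0.0561 desk z 0.0004 10979 16645
lowest finger z [0.0661 0.0666 0.0681 0.0685 0.0687 0.0688] [-0.221  0.104  1.656 -0.     1.381  1.05 ]
```

Contact: 3.3 N, with the deck pressed about 4.5 mm. I start the stroke to the second white dot.

Call:
carry_out --steps '[[[0.004,0.005,0],0,1],[[0.008,0.01,0],0,1],[[0.012,0.0155,0],0,1],[[0.016,0.0205,0],0,1],[[0.02,0.0255,0],0,1],[[0.024,0.0305,0],0,1],[[0.0285,0.0355,0],0,1],[[0.0325,0.0405,0],0,1],[[0.0325,0.0405,0],0,1]]'

```text
time: 7.05
tool_pos: [0.5625, -0.0884, 0.028]
ee_rot: [3.14, -0.001, 0.3]
wrist_force: [0.4, -0.7, 3.0]
width: 0.0003
finger_force: 1.6
```

Run:
```python
from h import *
s=snap('wrist','w3.png'); o=robot.get_obs(); print(o['time'],o['tool_pos'],o['wrist_force'])
P=np.array([[0.5184, -0.059], [0.5401, -0.0733], [0.5618, -0.0876], [0.557, -0.1132], [0.5521, -0.1387], [0.5302, -0.1518], [0.5072, -0.1658], [0.4854, -0.1789]])
print(totool(P,o).round(4).tolist())
```

```text
7.1 [ 0.56250708 -0.08838852  0.02810281] [ 0.61457783 -1.00288209  2.59981417]
[[-0.0335, -0.0411], [-0.017, -0.021], [-0.0004, -0.001], [-0.0126, 0.0221], [-0.0248, 0.045], [-0.0496, 0.0511], [-0.0757, 0.0576], [-0.1004, 0.0637]]
```

View pics/w3.png

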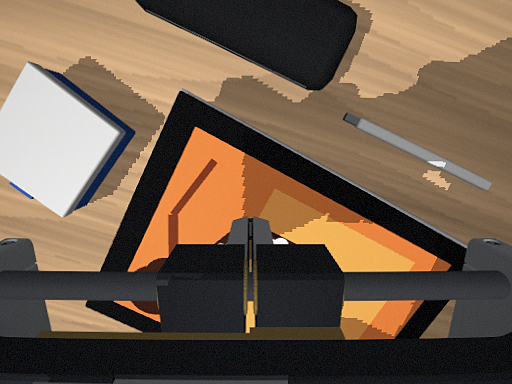

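The fingertips cover the second white dot, the next dot just shows at (281,241), and the tablet's far-left corner is at (182,92). I check that corner for tablet slip.

Run:
```python
from h import *
s=robot.snapshot('wrist'); print(ray(s,182,92,.0555).round(4),ray(s,281,241,.0555).round(4))
a=np.radians(-10.9);print(np.array([.526,-.1235])+np.array([[np.cos(a),-np.sin(a)],[np.sin(a),np.cos(a)]])@[.09,.125])
```

```text
[ 0.6375 -0.0191  0.0555] [ 0.5597 -0.1122  0.0555]
[ 0.63801321 -0.01777375]
```

The tablet has not slipped, so I continue.

Call:
carry_out --steps '[[[-0.003,0.0055,0],0,1],[[-0.006,0.011,0],0,1],[[-0.009,0.0165,0],0,1],[[-0.0125,0.022,0],0,1],[[-0.0155,0.028,0],0,1],[[-0.0185,0.0335,0],0,1],[[-0.0215,0.039,0],0,1],[[-0.025,0.045,0],0,1],[[-0.025,0.045,0],0,1]]'

```text
time: 8.28
tool_pos: [0.5505, -0.1394, 0.0278]
ee_rot: [3.14, 0.001, 0.299]
wrist_force: [0.2, -0.7, 3.2]
width: 0.0005
finger_force: 1.7
```

Run:
```python
from h import *
s=snap('wrist','w4.png'); o=robot.get_obs(); print(o['time'],o['tool_pos'],o['wrist_force'])
P=np.array([[0.5184, -0.059], [0.5401, -0.0733], [0.5618, -0.0876], [0.557, -0.1132], [0.5521, -0.1387], [0.5302, -0.1518], [0.5072, -0.1658], [0.4854, -0.1789]])
print(totool(P,o).round(4).tolist())
```

```text
8.325 [ 0.55056755 -0.13934703  0.02783105] [ 0.59592897 -0.87865654  3.10991976]
[[-0.0071, -0.0863], [0.0095, -0.0662], [0.026, -0.0461], [0.0139, -0.0231], [0.0017, -0.0002], [-0.0231, 0.0059], [-0.0492, 0.0125], [-0.0739, 0.0186]]
```

View pics/w4.png

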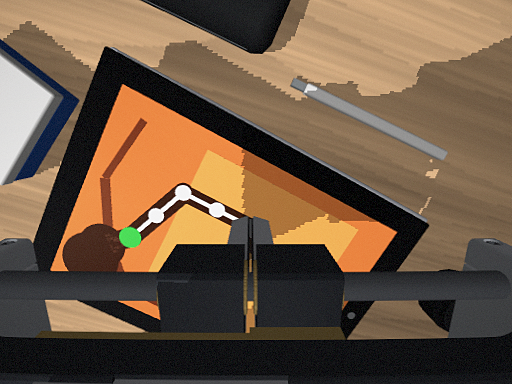

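The tips sit on white dot 4, with green at (130,238) and dots 1–3 clear behind. The tablet is still in place and the force is steady near 3 N. I now slide to the blue dot.

Call:
carry_out --steps '[[[-0.008,0.002,0],0,1],[[-0.0155,0.004,0],0,1],[[-0.023,0.006,0],0,1],[[-0.0305,0.008,0],0,1],[[-0.0375,0.0095,0],0,1],[[-0.0445,0.0115,0],0,1],[[-0.0515,0.013,0],0,1],[[-0.059,0.015,0],0,1],[[-0.0665,0.017,0],0,1],[[-0.074,0.0185,0],0,1]]'

```text
time: 9.57
tool_pos: [0.4851, -0.1778, 0.0278]
ee_rot: [3.141, -0.0, 0.3]
wrist_force: [2.9, 1.3, 3.4]
width: 0.0007
finger_force: 1.7
```

Call:
carry_out --steps '[[[0,0,0],0,1],[[0,0,0],0,1]]'

```text
time: 9.82
tool_pos: [0.4844, -0.1783, 0.0275]
ee_rot: [3.141, 0.003, 0.3]
wrist_force: [-1.7, -1.1, 3.2]
width: 0.0007
finger_force: 1.8
```

Run:
```python
from h import *
s=snap('wrist','w5.png'); o=robot.get_obs(); print(o['time'],o['tool_pos'],o['wrist_force'])
print(totool(np.array([[0.5072, -0.1658], [0.4854, -0.1789]]),o).round(4).tolist())
```

```text
9.875 [ 0.48440053 -0.17822777  0.0274445 ] [-1.62158007 -3.07166413  3.54781933]
[[0.0255, -0.0051], [0.0008, 0.0009]]
```

View pics/w5.png

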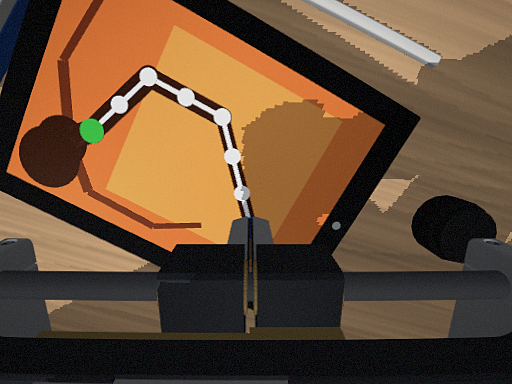

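The tips are at the end of the line with blue covered. The green dot is at (92,131), with whites at (119,104), (148,76), (186,97), (222,117), (232,156) and (242,193). Before lifting, I check where blue now lies.

Run:
```python
from h import *
s=robot.snapshot('wrist'); M7=M.copy()
import h
h.M=M[:7]; fit(s,[(92,131),(119,104),(148,76),(186,97),(222,117),(232,156),(242,193)],.0555)
```

```text
tablet [ 0.5267 -0.1226] yaw -10.89 resid mm [[-0.2, -0.1], [0.1, 0.2], [0.3, 0.2], [0.0, -0.2], [-0.1, -0.0], [-0.4, -0.1], [0.3, 0.0]]
```

The tablet has moved less than 1 mm and the tips are within 2 mm of blue. I lift off.

Call:
carry_out --steps '[[[0,0,-0.004],0,1],[[0,0,-0.008],0,1],[[0,0,-0.02],0,1],[[0,0,-0.05],0,1],[[0,0,-0.09],0,1],[[0,0,-0.12],0,1],[[0,0,-0.12],0,1],[[0,0,-0.12],0,1]]'

```text
time: 10.92
tool_pos: [0.485, -0.1771, 0.1466]
ee_rot: [-3.14, 0.001, 0.3]
wrist_force: [-0.5, 0.4, 0.2]
width: 0.0005
finger_force: 0.0
```

Run:
```python
from h import *
o=robot.get_obs(); print(o['time'],o['tool_pos'],o['wrist_force']); s=robot.snapshot('top'); print(s['z_map'][215,327]); 
print(robot.close_job())
```

```text
10.925 [ 0.48504967 -0.17714322  0.14661044] [-0.51290984  0.40044311  0.16532269]
0.87717026
the job is handed in; nothing more can be done
None
```

I slid the shut fingertips from the green dot over all six white dots to the blue one in one stroke, at about 3 N at each check, then lifted off and handed the job in at about 11 s; the tablet moved less than 1 mm, but no verdict was returned.

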